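# Refit a welding insert and lock its quarter-turn clamp

### The job

Put the orange insert fully home in the pocket of the welding fixture, then press the red clamp knob lightly and turn it clockwise, about a quarter turn, until it drops into its locked detent over the insert. Feel for the drop and never force the clamp (keep under 25 N), let go of it, and leave the blue spare insert and the other things on the bench where they are.

Things in the scene. Friction and masses are not known exactly. Their poses are not given: they have to be found in the camera images.
- station: The welding fixture, an aluminium block 200 x 200 mm and 50 mm high, fixed to the bench. Origin at the centre of its underside, z up. Its pocket is on the +y side, the clamp on the -y side.
- pocket (a point): Centre of the pocket floor, axes as the fixture's, 10 mm below the fixture's top. The rectangular pocket is 103 mm (x) by 73 mm (y), 10 mm deep, with a 2 mm chamfer round its mouth.
- insert_grip (a point): Centre of the upright black grip rib of the orange insert (0.28 to 0.46 kg), a plate 100 mm (x) x 70 mm (y) x 14 mm. The rib is 14 mm thick (x), 30 mm long (y), rising 36 mm above the plate's middle. This point lies 38 mm above the underside, 24 mm above the plate's top. Axes are the insert's; it goes into the pocket either way round.
- insert_foot (a point): Centre of the underside of the orange insert; it coincides with pocket when the insert is home, and the plate then stands 4 mm proud of the fixture.
- clamp: The quarter-turn clamp: fixed steel collar 60 mm across, 4 mm high, with knob and tongue. Origin on its axis on the fixture's top, axes as the fixture's. Turned under a light press, at the detent its ring springs up round the lug: the resistance drops by up to 7 N (to nothing if the press was light), and the knob can be pushed on to 5 mm down. It can then turn no further; wrenching or pressing over 25 N damages it. The tongue must end over the insert.
- knob_grip (a point): On the clamp's axis, at the height to grip the red bar knob: 43 mm above the fixture's top while raised. The bar is 46 mm long (this point's x), 14 mm thick (y), from 25 mm below to 14 mm above this point. A steel tongue 18 mm wide, 6 mm thick reaches 64 mm from the axis along +x, its top 25 mm below this point.
- clamp_turn (a joint): Angle of the knob, rad, growing clockwise seen from above; 0 = tongue along the fixture's -x. Starts at 0.2 to 0.3. The detent lies somewhere between 1.2 and 1.75 (differs each time, cannot be seen), about 0.15 wide. The knob stays at the angle where it is left; if not pressed it turns on past the detent, to 2.2 at most.
- clamp_drop (a joint): How far the knob is down, m: 0 = raised, riding on a hidden sprung ring; 0.005 = dropped into the detent, where it stays when let go. About 3 N of friction keeps it from falling in by itself. Off the detent, pressing meets the ring's spring (about 5 N at first, 1.5 N more per mm, hard stop after 6 mm) and the knob comes back up when let go.
- spare_grip (a point): Grip rib centre of the blue spare insert, same shape as the orange one; to be left alone.
- horn_center (a point): Brass horn standing on the bench, 44 mm wide, 90 mm high; point half-way up. Leave alone.
- cleaner_mid (a point): White bottle with blue cap, 60 mm wide, 170 mm high; point half-way up. Leave alone.
- driver_grip (a point): Screwdriver lying on the bench; middle of its handle. Leave alone.
- bin: Blue open bin 140 x 110 x 60 mm; centre of its underside. Leave alone.
- spool: White plastic ring 90 mm wide, 35 mm high; centre of its underside. Leave alone.
- gauge: Steel gauge block 60 x 30 x 20 mm; centre of its underside. Leave alone.
- insert: The orange insert as a whole; origin at the centre of its underside.
Not all that is in view belongs to the job. Leave any yellow look-alike of the insert alone.

How it is judged:
By the outcome, as a careful person would: the job done as asked, in the order asked, and still so for the second after the job is handed in, with the robot touching nothing.
It also fails if it takes over 72 s, if anything falls off the work surface, if the arm or the gripper's body presses on something with over 40 N, if the wrist force passes 120 N, or if a joint passes its speed limit or range.

### The arm

A 6-joint arm with a two-finger parallel gripper is mounted at the origin on the work surface. World frame = base frame: x ahead of the robot, y to its left, z up, the work surface at z = 0. Lengths are in m, angles in rad, forces in N, time in s.
With the tool pointing down it reaches from about 0.325 to 1 m from the base axis. Payload 5.1 kg.
Tool frame: the origin (TCP) lies between the finger pads; the fingertips stand 11 mm ahead of it and the grasp point (between the pads) lies 8 mm behind it; z points along the fingers, x is the direction in which the jaws open and shut, and the axes are right-handed (so a half turn about z gives the same grasp; the last joint's range is limited). The gripper opens to 85 mm and grips with 20 to 120 N. Pads are 22 mm wide; open, the fingers measure 114 mm over their backs; the gripper's body (76 mm by 85 mm) begins 54 mm behind the grasp point. The pads swing forward as they close: fully open they stand 13 mm farther back than shut.
Start: joints at [1.021, 0.124, 1.65, -0, 1.367, -0.083], TCP at [0.293, 0.58, 0.242] pointing down, gripper open.
Joint ranges: [-2.61, 2.61], [-1.02, 2.33], [0.03, 2.71], [-1.35, 4.49], [0.32, 2.68], [-2.91, 2.91]. Speed limits (rad/s): [2.57, 2.57, 3.14, 3.14, 3.14, 3.14].

### API

Orientations are given as a 3x3 rotation matrix whose columns are the frame's x, y, z axes.
In Python, from rig import arm, optics, job_done gives the robot as it stands. The module is installed in compiled form; this text tells all that it offers.
- The arm moves only by the tool send_rows, never from a script. Its argument "rows" is a list of rows, each a list of 3 entries, a list of its own where there are three numbers: the opening in per cent of the stroke, from 0 (shut) to 100 (fully open), then the shift along the tool's x, y, z in cm, then the turn, a rotation vector about the tool's x, y, z in rad. A call has 1 to 20 rows; each row shifts and turns the commanded pose from where the row before left it, along the tool's axes as they then stand; what a row does not reach is not made up. A row lasts 1/10 s, in which the tool goes at most 50 mm and 8.59 degrees, less where a joint would pass 70% of its speed; a pose out of reach is approached as far as the arm can. A call is refused whole if a number of a shift passes 5 or a number of a turn 0.15, either way. A call with a gripper value outside its range is refused whole. The fingers move at their own pace and stop on an object; "newtons" is the grip in N (left out, the last holds). Time passes only in rows, so rows that do not move let the fingers close. It gives the time, the measured TCP pose, the force and the opening at its end, in the units of the state.
- arm.state(): the state, without advancing time (a new reading comes with each control period).
- optics.grab_frame(name): name is "scene" or "top"; returns a dict with "img" (384x512x3 uint8, red, green, blue), "mtx" (3x3 intrinsics, pixels), "k1" (the pictures are not rectified: a ray, as slopes to the right and down, at radius r is drawn at 1 + k1 r^2 times it, then the intrinsics apply), "R" (3x3) and "t" (3): a world point X has camera coordinates R X + t. Camera axes: x right, y down, z forward; pixel columns grow to the right and rows downward; lengths in m; the calibration is good to about 2 mm. A picture is of the moment at which its call begins. There is no depth.
- job_done(): hands the job in, once; it reports no verdict.
The state is a dict: "clock": time; "qpos": joint angles; "dq": joint speeds; "effort": joint torques, N m; "eef_pos": TCP position; "tool_rot": TCP orientation; "force": force on the tool from outside, world axes, zero at the start; "torque": the same for the moment, N m; "finger_gap": opening from 0.0 (shut) to 1.0 (fully open).
Only numpy, scipy, OpenCV 4.12 (cv2) and the standard library are available. Lean on these libraries where they do the work, as an engineer would, in place of code of your own. Each camera call takes 0.05 s, during which the arm holds its last target.

## Working session

There is one attempt and no reset: what is moved stays moved. The work goes in short steps, Python scripts to look and compute and a tool call to move; the robot and the scene stay as the last step left them, time stands still between calls to the robot, and variables do not carry over. Pictures are saved under pics/ and viewed, and the job is handed in when it is done.

Besides the shell and the picture viewer there is one more tool, called after "Request:" by a JSON object that holds its "api" and its "payload", one argument or row to a line. send_rows: Moves the arm, as the interface text tells. Its arguments: {"type":"object","properties":{"rows":{"type":"array","items":{"type":"array"}},"newtons":{"type":"number"}},"required":["rows"]}

```bash
mkdir -p pics; ls; cat > h.py <<'E'
import numpy as np, cv2
from rig import arm, optics
def grab(n,save):
    f=optics.grab_frame(n); np.savez('pics/'+save+'.npz',**f)
    cv2.imwrite('pics/'+save+'.png',cv2.cvtColor(f['img'],cv2.COLOR_RGB2BGR)); return f
def load(s): return np.load('pics/'+s+'.npz')
def und(f,px):
    px=np.atleast_2d(np.array(px,float)); K=np.array(f['mtx']); k=float(f['k1'])
    d=np.c_[(px[:,0]-K[0,2])/K[0,0],(px[:,1]-K[1,2])/K[1,1]]
    s=d.copy()
    for _ in range(30): s=d/(1+k*(s**2).sum(1,keepdims=True))
    return s
def rays(f,px):
    s=und(f,px); R=np.array(f['R']);t=np.array(f['t'])
    D=np.c_[s,np.ones(len(s))]@R; C=-R.T@t
    return C,D
def plane(f,px,z):
    C,D=rays(f,px); return C+D*((z-C[2])/D[:,2])[:,None]
def tri(f1,p1,f2,p2):
    A=np.zeros((3,3));b=np.zeros(3);L=[]
    for f,p in((f1,p1),(f2,p2)):
        C,D=rays(f,p);d=D[0]/np.linalg.norm(D[0]);M=np.eye(3)-np.outer(d,d);A+=M;b+=M@C;L.append((C,d))
    X=np.linalg.solve(A,b)
    return X,[np.linalg.norm(np.cross(X-C,d)) for C,d in L]
def proj(f,X):
    X=np.atleast_2d(X);c=X@np.array(f['R']).T+np.array(f['t']);s=c[:,:2]/c[:,2:];r=(s**2).sum(1,keepdims=True)
    s=s*(1+float(f['k1'])*r);K=np.array(f['mtx']);return np.c_[s[:,0]*K[0,0]+K[0,2],s[:,1]*K[1,1]+K[1,2]]
E
python3 - <<'E'
from h import *
for n in('scene','top'):
    f=grab(n,n+'0');print(n,f['mtx'],f['k1'],f['R'],f['t'],-np.array(f['R']).T@f['t'])
print(arm.state())
E
```

```text
pics
scene [[371.70556986   0.         258.21110518]
 [  0.         371.70556986 190.6505712 ]
 [  0.           0.           1.        ]] 0.009022841808000162 [[-0.17246754  0.98488322 -0.01612437]
 [ 0.61721409  0.0952968  -0.78100275]
 [-0.7676599  -0.14464981 -0.6243194 ]] [ 0.10968676 -0.30409824  1.81588509] [1.60059328 0.18361838 0.89795936]
top [[449.30314764   0.         251.42518925]
 [  0.         449.30314764 185.24928629]
 [  0.           0.           1.        ]] 0.04196827917903416 [[-0.02132427 -0.99956248 -0.02049694]
 [-0.98329107  0.02467559 -0.18036015]
 [ 0.18078702  0.01630841 -0.98338705]] [0.02273207 0.58463693 1.27933065] [ 0.34406665 -0.012568    1.36398833]
{'clock': 0.1, 'qpos': array([ 1.02136436e+00,  1.24465368e-01,  1.65153477e+00, -2.74077705e-05,
        1.36749148e+00, -8.26045766e-02]), 'dq': array([ 0.00127142, -0.00200359, -0.00182427,  0.00093408,  0.00226384,
       -0.00047084]), 'effort': array([ 5.05328790e-04, -4.24934185e+01, -3.66651964e+01, -8.43940052e-05,
        4.06129533e-03,  2.12760045e-05]), 'eef_pos': array([0.29229468, 0.57998153, 0.24116101]), 'tool_rot': array([[ 4.50049529e-01,  8.93003070e-01, -9.68749105e-04],
       [ 8.93001585e-01, -4.50050553e-01, -1.63348995e-03],
       [-1.89469761e-03, -1.29943104e-04, -9.99998197e-01]]), 'force': array([ 0.24414197, -0.08927891,  0.37180017]), 'torque': array([-0.01418586,  0.03954394, -0.02752947]), 'finger_gap': 1.0051143826912474}
```

View pics/scene0.png

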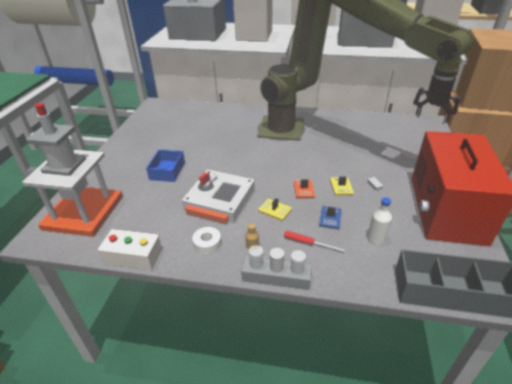

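View pics/top0.png

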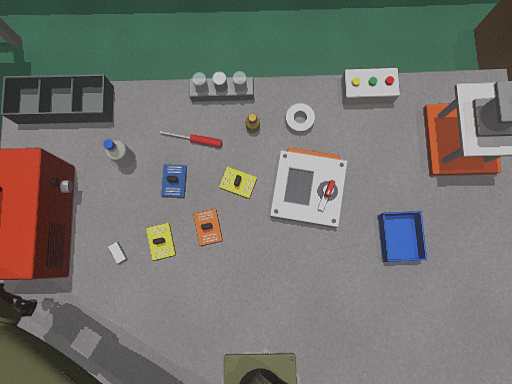

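The top view shows the orange insert at about (207,227) px and the fixture at about (310,188), with its pocket at (300,187) and the red knob at (329,188). The yellow look-alikes are at (238,182) and (160,242), and the blue spare is at (174,181). I'll zoom in next.

```bash
python3 - <<'E'
from h import *
t=cv2.imread('pics/top0.png');s=cv2.imread('pics/scene0.png')
a=cv2.resize(t[140:236,262:358],None,fx=6,fy=6,interpolation=cv2.INTER_CUBIC)
cv2.imwrite('pics/c1.png',a)
cv2.imwrite('pics/c2.png',cv2.resize(t[195:260,180:245],None,fx=8,fy=8,interpolation=cv2.INTER_CUBIC))
cv2.imwrite('pics/c3.png',cv2.resize(s[160:230,175:330],None,fx=5,fy=5,interpolation=cv2.INTER_CUBIC))
E
```

```text
(no output)
```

View pics/c1.png

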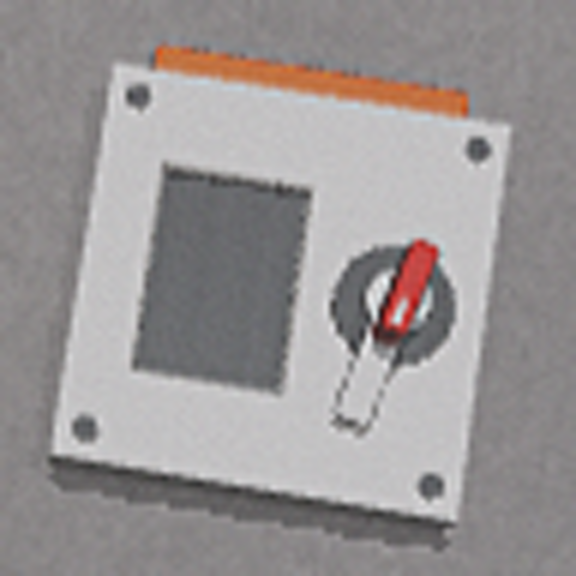

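View pics/c2.png

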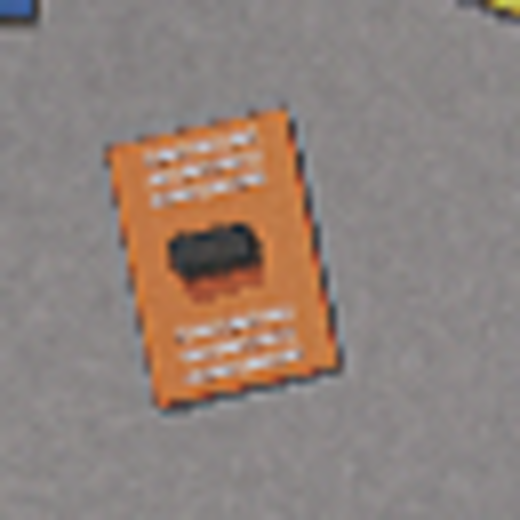

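View pics/c3.png

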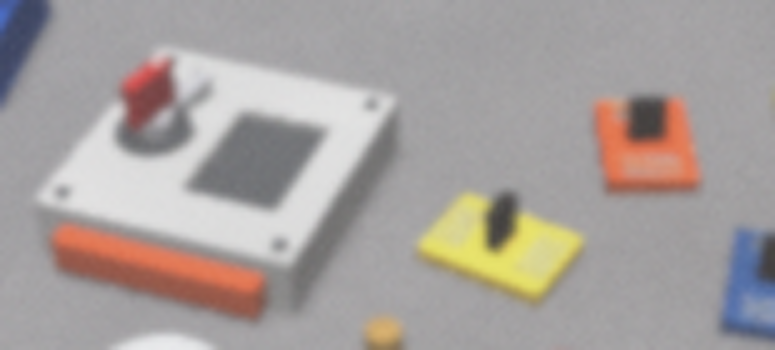

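Top crop: pocket corners are at about (166,165), (310,187), (283,392) and (133,370) in crop px at 6x. The knob bar is at (410,290), with the tongue pointing down, roughly -x. The insert plate spans (108,148) to (340,370) at 8x, with the rib at (217,248). Next I'll measure from both views.

```bash
cat > meas.py <<'E'
from h import *
def sub(f,px_mask,z):
    """contour of mask -> plane z -> minAreaRect"""
    c,_=cv2.findContours(px_mask,cv2.RETR_EXTERNAL,cv2.CHAIN_APPROX_NONE)
    c=max(c,key=cv2.contourArea)[:,0]
    P=plane(f,c,z)[:,:2]
    r=cv2.minAreaRect((P*1000).astype(np.float32))
    return c,P,r
def up(img,box,k=8):
    x0,y0,x1,y1=box
    w=img[y0:y1,x0:x1]
    return cv2.resize(w,None,fx=k,fy=k,interpolation=cv2.INTER_CUBIC)
def unup(p,box,k=8):
    return (np.asarray(p,float)+.5)/k-.5+np.array(box[:2])
def quad(f,mask_fn,box,k=8,pick='big'):
    im=up(f['img'],box,k); m=mask_fn(im).astype(np.uint8)*255
    m=cv2.morphologyEx(m,cv2.MORPH_CLOSE,np.ones((2*k+1,)*2,np.uint8)) if pick=='big' else m
    c,_=cv2.findContours(m,cv2.RETR_EXTERNAL,cv2.CHAIN_APPROX_NONE)
    c=max(c,key=cv2.contourArea)
    # 4 edge lines: start from approx quad, refit on contour pts near each edge's middle
    h=cv2.convexHull(c); q=None
    for e in np.linspace(.01,.15,60):
        a=cv2.approxPolyDP(h,e*cv2.arcLength(h,True),True)
        if len(a)==4: q=a[:,0].astype(float);break
    pts=c[:,0].astype(float); L=[]
    for i in range(4):
        A,B=q[i],q[(i+1)%4];d=B-A;l=np.linalg.norm(d);d/=l;n=np.array([-d[1],d[0]])
        s=(pts-A)@d;o=(pts-A)@n
        w=pts[(s>.12*l)&(s<.88*l)&(abs(o)<1.0*k)]
        v=cv2.fitLine(w.astype(np.float32),cv2.DIST_HUBER,0,.01,.01).ravel();L.append(v)
    C=[]
    for i in range(4):
        a,b=L[i-1],L[i]; M=np.array([[a[0],-b[0]],[a[1],-b[1]]]);t=np.linalg.solve(M,b[2:]-a[2:]);C.append(a[2:]+t[0]*a[:2])
    return unup(C,box,k),im,m
def hsv(im): return cv2.cvtColor(im,cv2.COLOR_RGB2HSV).astype(int)
E
python3 - <<'E'
from meas import *
T=load('top0');S=load('scene0');T={k:T[k] for k in T};S={k:S[k] for k in S}
orange=lambda im:(lambda h:((h[...,0]<16)&(h[...,1]>110)&(h[...,2]>70)))(hsv(im))
white=lambda im:(lambda h:((h[...,1]<40)&(h[...,2]>165)))(hsv(im))
def rep(name,q,f,z):
    P=plane(f,q,z); print(name,'px',q.round(1).tolist());print('  xyz',(P[:,:2]*1000).round(1).tolist(),'ctr',(P.mean(0)*1000).round(1),'sides',[round(1000*np.linalg.norm(P[i]-P[(i+1)%4]),1) for i in range(4)])
    e=[np.degrees(np.arctan2(*(P[(i+1)%4]-P[i])[[1,0]])).round(2) for i in range(4)];print('  ang',e)
q,im,m=quad(T,orange,(180,195,235,260)); rep('ins top',q,T,.014); cv2.imwrite('pics/m1.png',m)
q,im,m=quad(S,orange,(285,170,325,205)); rep('ins sc',q,S,.014); cv2.imwrite('pics/m2.png',m)
q,im,m=quad(T,white,(262,140,358,236),6); rep('fix top',q,T,.05); cv2.imwrite('pics/m3.png',m)
q,im,m=quad(S,white,(175,165,265,225),6); rep('fix sc',q,S,.05); cv2.imwrite('pics/m4.png',m)
def dark(im):
    g=cv2.cvtColor(im,cv2.COLOR_RGB2GRAY);return (g<150)
q,im,m=quad(T,dark,(280,162,319,210),8,'x'); rep('pock top',q,T,.05); cv2.imwrite('pics/m5.png',m)
q,im,m=quad(S,dark,(207,178,246,205),8,'x'); rep('pock sc',q,S,.05); cv2.imwrite('pics/m6.png',m)
h=lambda n:cv2.copyMakeBorder(cv2.imread(n),0,10,0,10,cv2.BORDER_CONSTANT,value=(0,0,255))
A=[cv2.resize(h(f'pics/m{i}.png'),(260,260)) for i in range(1,7)]
cv2.imwrite('pics/mm.png',np.vstack([np.hstack(A[:3]),np.hstack(A[3:])]))
E
```

```text
ins top px [[215.4, 208.0], [222.0, 240.5], [199.3, 245.5], [192.8, 213.1]]
  xyz [[524.9, 120.5], [426.6, 101.3], [413.3, 169.4], [510.9, 189.0]] ctr [468.9 145.   14. ] sides [np.float64(100.1), np.float64(69.4), np.float64(99.6), np.float64(69.9)]
  ang [np.float64(-168.9), np.float64(101.1), np.float64(11.39), np.float64(-78.5)]
ins sc px [[310.9, 180.5], [314.5, 196.9], [296.3, 197.3], [293.5, 180.7]]
  xyz [[419.4, 172.4], [518.5, 191.9], [530.8, 125.4], [430.8, 105.1]] ctr [474.9 148.7  14. ] sides [np.float64(101.0), np.float64(67.6), np.float64(102.0), np.float64(68.3)]
  ang [np.float64(11.09), np.float64(-79.46), np.float64(-168.51), np.float64(99.66)]
fix top px [[280.6, 150.3], [346.6, 160.7], [337.7, 226.2], [269.9, 214.9]]
  xyz [[690.6, -80.9], [652.9, -276.5], [458.3, -238.9], [495.9, -43.2]] ctr [ 574.4 -159.9   50. ] sides [np.float64(199.1), np.float64(198.2), np.float64(199.3), np.float64(198.3)]
  ang [np.float64(-100.89), np.float64(169.08), np.float64(79.14), np.float64(-10.97)]
fix sc px [[255.3, 177.6], [232.6, 213.0], [179.3, 200.0], [204.7, 166.1]]
  xyz [
[... 249 characters left out ...]
oat64(78.1)]
pock top px [[288.9, 167.0], [313.5, 171.0], [308.3, 205.1], [283.4, 200.9]]
  xyz [[638.3, -104.0], [624.1, -176.7], [522.2, -156.8], [536.3, -84.0]] ctr [ 580.2 -130.4   50. ] sides [np.float64(74.1), np.float64(103.8), np.float64(74.2), np.float64(104.0)]
  ang [np.float64(-101.11), np.float64(168.98), np.float64(79.06), np.float64(-11.1)]
pock sc px [[223.2, 182.5], [239.5, 185.9], [229.2, 201.2], [211.9, 197.0]]
  xyz [[529.6, -151.9], [540.6, -86.5], [632.6, -103.8], [619.1, -170.8]] ctr [ 580.5 -128.3   50. ] sides [np.float64(66.3), np.float64(93.6), np.float64(68.3), np.float64(91.5)]
  ang [np.float64(80.43), np.float64(-10.62), np.float64(-101.38), np.float64(168.07)]
```

View pics/mm.png

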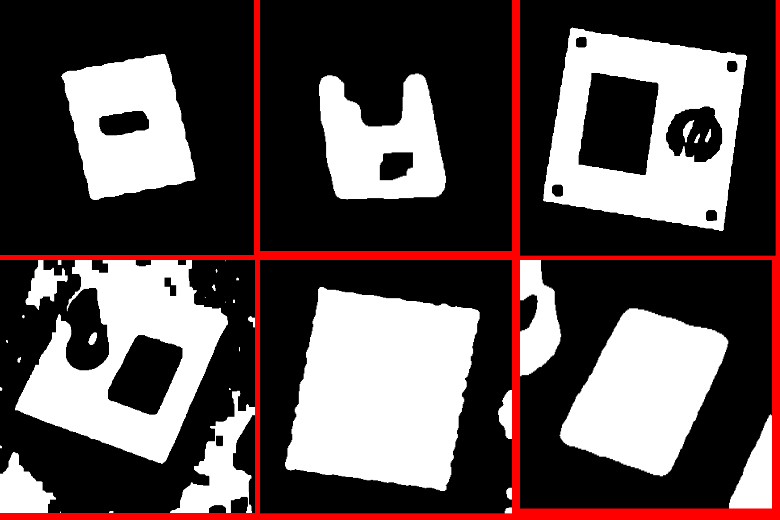

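```bash
python3 - <<'E'
from meas import *
T=dict(load('top0'));S=dict(load('scene0'))
def tr(n,a,b):
    X,e=tri(T,a,S,b);print(n,(X*1000).round(1),'res',(np.array(e)*1000).round(1))
tr('fix NE',[280.6,150.3],[232.6,213.0]); tr('fix SE',[346.6,160.7],[179.3,200.0]);tr('fix NW',[269.9,214.9],[255.3,177.6])
tr('ins a',[215.4,208.0],[296.3,197.3]);tr('ins b',[192.8,213.1],[314.5,196.9])
q=lambda a:a
P=[[288.9,167.0],[313.5,171.0],[308.3,205.1],[283.4,200.9]];Q=[[229.2,201.2],[211.9,197.0],[223.2,182.5],[239.5,185.9]]
for a,b in zip(P,Q): tr('pock',a,b)
# red knob masks, rib masks
red=lambda im:(lambda h:(((h[...,0]<8)|(h[...,0]>170))&(h[...,1]>130)&(h[...,2]>60)))(hsv(im))
blk=lambda im:cv2.cvtColor(im,cv2.COLOR_RGB2GRAY)<60
for nm,fn,bt,bs in(('knob',red,(315,172,345,205),(192,165,218,195)),('rib',blk,(196,218,220,240),(297,175,312,194))):
    for f,box in((T,bt),(S,bs)):
        k=10;m=fn(up(f['img'],box,k)).astype(np.uint8)*255
        c,_=cv2.findContours(m,cv2.RETR_EXTERNAL,cv2.CHAIN_APPROX_NONE);c=max(c,key=cv2.contourArea)
        r=cv2.minAreaRect(c);b=unup(cv2.boxPoints(r),box,k)
        print(nm,'box',b.round(1).tolist(),'ctr',unup(r[0],box,k).round(2))
        cv2.imwrite(f'pics/{nm}_{"T" if f is T else "S"}.png',np.hstack([cv2.cvtColor(up(f['img'],box,k),cv2.COLOR_RGB2BGR),cv2.cvtColor(m,cv2.COLOR_GRAY2BGR)]))
E
python3 -c "
import cv2,numpy as np
A=[cv2.resize(cv2.imread('pics/%s.png'%n),(390,290)) for n in('knob_T','knob_S','rib_T','rib_S')]
cv2.imwrite('pics/kr.png',np.vstack([np.hstack(A[:2]),np.hstack(A[2:])]))"
```

```text
fix NE [690.4 -79.6  49.1] res [1.3 1.3]
fix SE [ 653.6 -278.7   50.2] res [2.4 2.4]
fix NW [494.  -39.   59.6] res [3.9 3.9]
ins a [525.3 123.1   8.9] res [2.1 2.1]
ins b [511.6 191.    8.3] res [1.1 1.1]
pock [ 637.2 -103.1   54.2] res [0.6 0.6]
pock [ 622.7 -173.    53. ] res [3.3 3.3]
pock [ 522.5 -155.7   44.3] res [1.7 1.7]
pock [537.1 -85.8  47.2] res [1.6 1.6]
knob box [[324.0, 193.8], [330.1, 179.0], [335.0, 181.0], [328.9, 195.8]] ctr [329.5  187.39]
knob box [[199.5, 176.6], [205.1, 172.4], [206.6, 174.5], [201.1, 178.7]] ctr [203.06 175.56]
rib box [[201.2, 224.7], [210.9, 222.2], [212.2, 227.3], [202.5, 229.8]] ctr [206.72 226.  ]Traceback (most recent call last):
  File "<stdin>", line 16, in <module>
ValueError: max() iterable argument is empty
[ WARN:0@0.043] global loadsave.cpp:275 findDecoder imread_('pics/rib_S.png'): can't open/read file: check file path/integrity
Traceback (most recent call last):
cv2.error: OpenCV(4.12.0) /io/opencv/modules/imgproc/src/resize.cpp:4208: error: (-215:Assertion failed) !ssize.empty() in function 'resize'
```

```bash
python3 - <<'E'
from meas import *
T=dict(load('top0'));S=dict(load('scene0'))
A=[cv2.imread('pics/knob_T.png'),cv2.imread('pics/knob_S.png')]
for f,b in((T,(192,212,222,245)),(S,(290,170,320,203))): A.append(cv2.cvtColor(up(f['img'],b,10),cv2.COLOR_RGB2BGR))
A=[cv2.resize(a,(390,290)) for a in A]
cv2.imwrite('pics/kr.png',np.vstack([np.hstack(A[:2]),np.hstack(A[2:])]))
# rib in scene
box=(297,172,312,194);k=10
g=cv2.cvtColor(up(S['img'],box,k),cv2.COLOR_RGB2GRAY);print(g.min())
m=(g<75).astype(np.uint8)
c,_=cv2.findContours(m,cv2.RETR_EXTERNAL,cv2.CHAIN_APPROX_NONE);c=max(c,key=cv2.contourArea)
b=unup(np.array(c[:,0]).min(0),box,k),unup(np.array(c[:,0]).max(0),box,k);print('rib S',b)
# model reprojection check of the rib/knob centre (points only)
print('rib top/mid pred S',proj(S,[[.469,.145,.05],[.469,.145,.038],[.469,.145,.014]]).round(1), 'T',proj(T,[[.469,.145,.05]]).round(1))
# collar: dark-grey in top
box=(312,172,345,210)
im=up(T['img'],box,k);h=hsv(im);m=((h[...,1]<60)&(h[...,2]<150)).astype(np.uint8)*255
c,_=cv2.findContours(m,cv2.RETR_EXTERNAL,cv2.CHAIN_APPROX_NONE);c=max(c,key=cv2.contourArea)
hl=cv2.convexHull(c);e=cv2.fitEllipse(hl);ctr=unup(e[0],box,k);print('collar',ctr,np.array(e[1])/k,plane(T,ctr,.054))
cv2.drawContours(im,[hl],0,(0,255,0),1);cv2.imwrite('pics/collar.png',im[...,::-1])
c0=plane(T,ctr,.054)[0];
R=np.array([[np.cos(-.192),-np.sin(-.192)],[np.sin(-.192),np.cos(-.192)]])
print('collar in fixture',R.T@(c0[:2]-[.5744,-.1599]))
for z in(.107,): 
  p=plane(T,[[329.5,187.39],[324.0,193.8],[330.1,179.0],[335.0,181.0],[328.9,195.8]],z);print(p.round(4),R.T@(p[0][:2]-[.5744,-.1599]))
  d=p[2]-p[1];print('bar yaw',np.degrees(np.arctan2(d[1],d[0])))
print(tri(T,[329.5,187.39],S,[203.06,175.56]))
E
```

```text
65
rib S (array([301.35, 180.65]), array([306.45, 186.65]))
rib top/mid pred S [[303.4 180.1]
 [303.3 182.6]
 [302.9 187.6]] T [[205.9 225.5]]
collar [327.00297852 190.83104248] [20.43021698 22.44217987] [[ 0.56260794 -0.2129901   0.054     ]]
collar in fixture [-0.00144459 -0.05436473]
[[ 0.5635 -0.2124  0.107 ]
 [ 0.5455 -0.196   0.107 ]
 [ 0.5876 -0.2154  0.107 ]
 [ 0.5815 -0.2289  0.107 ]
 [ 0.5394 -0.2095  0.107 ]] [-0.00072187 -0.05363563]
bar yaw -24.69547751717999
(array([ 0.56463167, -0.213803  ,  0.10088372]), [np.float64(0.00042386831827166823), np.float64(0.0004238683182715104)])
```

View pics/kr.png

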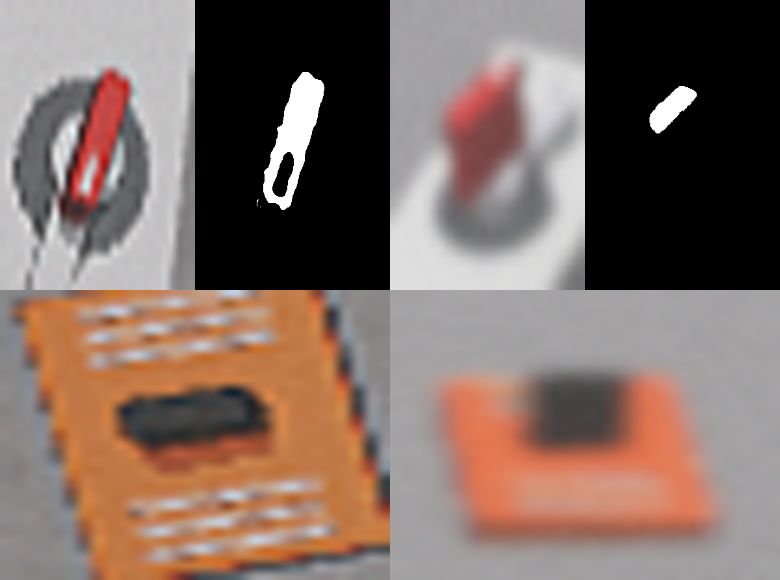

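View pics/collar.png

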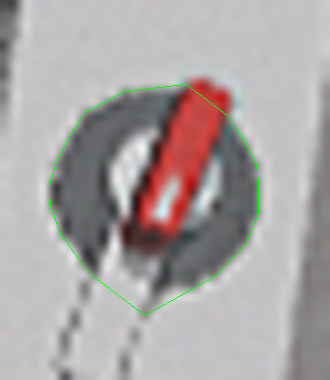

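```bash
cat >> h.py <<'E'
from scipy.spatial.transform import Rotation as Ro
import sys
def Rdown(yaw):
    c,s=np.cos(yaw),np.sin(yaw);return np.array([[c,s,0],[s,-c,0],[0,0,-1.]])
def plan(p,yawdeg,n,grip,st=None):
    s=arm.state(); R0=s['tool_rot'];p0=s['eef_pos'];R1=Rdown(np.radians(yawdeg))
    rv=Ro.from_matrix(R0.T@R1).as_rotvec(); R=R0.copy();d=(np.array(p)-p0)/n*100
    print('from',p0.round(4),'force',s['force'].round(1),'gap',round(s['finger_gap'],3),'clk',s['clock'],'yaw',np.degrees(np.arctan2(R0[1,0],R0[0,0])).round(2))
    for i in range(n):
        v=R.T@d; print('[%g,[%.2f,%.2f,%.2f],[%.3f,%.3f,%.3f]],'%((grip,)+tuple(v)+tuple(rv/n)))
        R=R@Ro.from_rotvec(rv/n).as_matrix()
E
python3 -c "
from h import *
plan([.469,.145,.12],11.3,14,60)"
```

```text
from [0.2923 0.58   0.2412] force [ 0.2 -0.1  0.4] gap 1.005 clk 0.1 yaw 63.25
[60,[-2.20,2.53,0.87],[0.000,0.000,0.065]],
[60,[-2.04,2.66,0.87],[0.000,0.000,0.065]],
[60,[-1.86,2.79,0.87],[0.000,0.000,0.065]],
[60,[-1.68,2.90,0.87],[0.000,0.000,0.065]],
[60,[-1.48,3.01,0.87],[0.000,0.000,0.065]],
[60,[-1.29,3.10,0.87],[0.000,0.000,0.065]],
[60,[-1.08,3.17,0.87],[0.000,0.000,0.065]],
[60,[-0.88,3.24,0.87],[0.000,0.000,0.065]],
[60,[-0.67,3.29,0.87],[0.000,0.000,0.065]],
[60,[-0.45,3.32,0.87],[0.000,0.000,0.065]],
[60,[-0.24,3.35,0.87],[0.000,0.000,0.065]],
[60,[-0.02,3.35,0.87],[0.000,0.000,0.065]],
[60,[0.20,3.35,0.87],[0.000,0.000,0.065]],
[60,[0.41,3.33,0.87],[0.000,0.000,0.065]],
```

Request:
{"api": "send_rows", "payload": {
  "rows": [
    [60,[-2.2,2.5,0.9],[0,0,0.065]],
    [60,[-2.0,2.7,0.9],[0,0,0.065]],
    [60,[-1.9,2.8,0.9],[0,0,0.065]],
    [60,[-1.7,2.9,0.9],[0,0,0.065]],
    [60,[-1.5,3.0,0.9],[0,0,0.065]],
    [60,[-1.3,3.1,0.9],[0,0,0.065]],
    [60,[-1.1,3.2,0.9],[0,0,0.065]],
    [60,[-0.9,3.2,0.9],[0,0,0.065]],
    [60,[-0.7,3.3,0.9],[0,0,0.065]],
    [60,[-0.4,3.3,0.9],[0,0,0.065]],
    [60,[-0.2,3.3,0.9],[0,0,0.065]],
    [60,[0,3.3,0.9],[0,0,0.065]],
    [60,[0.2,3.3,0.8],[0,0,0.065]],
    [60,[0.4,3.3,0.8],[0,0,0.065]],
    [60,[0,0,0],[0,0,0]],
    [60,[0,0,0],[0,0,0]]
  ]
}}

```text
clock: 1.7
eef_pos: [0.4677, 0.1462, 0.1178]
tool_rot: [[0.981, 0.192, -0.001], [0.192, -0.981, 0.0], [-0.001, -0.0, -1.0]]
force: [-0.1, -0.1, -0.6]
finger_gap: 0.604
```

```bash
python3 -c "
from h import *
plan([.469,.145,.08],11.3,2,60)
f=grab('top','t1')
cv2.imwrite('pics/t1c.png',cv2.resize(f['img'][170:290,130:290,::-1],None,fx=4,fy=4))"
```

```text
from [0.4677 0.1462 0.1178] force [-0.1 -0.1 -0.6] gap 0.604 clk 1.7 yaw 11.05
[60,[0.06,0.07,1.89],[-0.000,0.001,-0.002]],
[60,[0.05,0.07,1.89],[-0.000,0.001,-0.002]],
```

View pics/t1c.png

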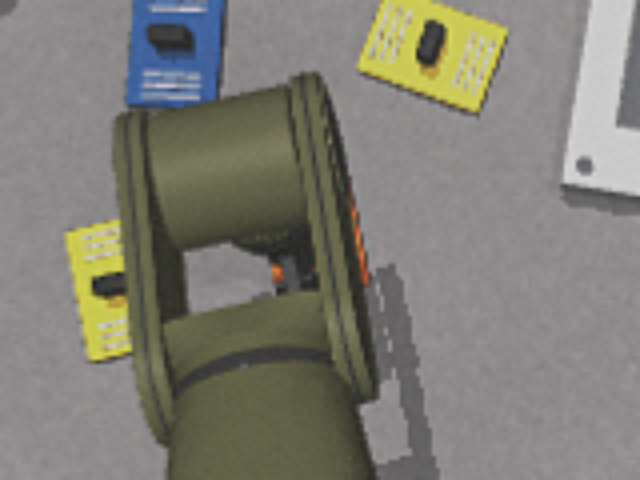

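The arm hides the insert from above (only an orange sliver at about (355,235)), so I'll use the scene camera as the check here. Descending now.

Request:
{"api": "send_rows", "payload": {
  "rows": [
    [60,[0.1,0.1,2],[0,0,-0.004]],
    [60,[0,0,2],[0,0,0]],
    [60,[0,0,2],[0,0,0]],
    [60,[0,0,1.5],[0,0,0]],
    [60,[0,0,1.0],[0,0,0]],
    [60,[0,0,0.2],[0,0,0]],
    [60,[0,0,0],[0,0,0]]
  ]
}}

```text
clock: 2.45
eef_pos: [0.4691, 0.1464, 0.0315]
tool_rot: [[0.98, 0.198, 0.0], [0.198, -0.98, 0.0], [0.0, -0.0, -1.0]]
force: [0.2, 0.9, 0.4]
finger_gap: 0.599
```

```bash
python3 -c "
from h import *
plan([.469,.145,.03],11.3,1,60)
f=grab('scene','s1')
cv2.imwrite('pics/s1c.png',cv2.resize(f['img'][140:220,260:360,::-1],None,fx=6,fy=6,interpolation=2))"
```

```text
from [0.4691 0.1464 0.0315] force [0.2 0.9 0.4] gap 0.599 clk 2.45 yaw 11.4
[60,[-0.04,0.14,0.15],[-0.000,-0.000,0.002]],
```

View pics/s1c.png

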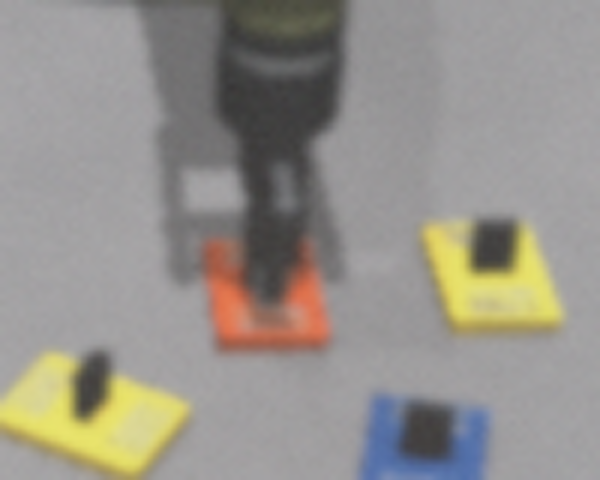

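The fingers straddle the orange rib, centred at about (268,290) in the crop. Closing the gripper.

Request:
{"api": "send_rows", "payload": {
  "rows": [
    [60,[0,0.15,0.15],[0,0,0]],
    [0,[0,0,0],[0,0,0]],
    [0,[0,0,0],[0,0,0]],
    [0,[0,0,0],[0,0,0]],
    [0,[0,0,0],[0,0,0]],
    [0,[0,0,0],[0,0,0]],
    [0,[0,0,0],[0,0,0]]
  ],
  "newtons": 60
}}

```text
clock: 3.2
eef_pos: [0.4698, 0.1444, 0.0303]
tool_rot: [[0.98, 0.197, 0.001], [0.197, -0.98, -0.0], [0.001, 0.0, -1.0]]
force: [-0.8, -0.6, 5.9]
finger_gap: 0.15
```

Request:
{"api": "send_rows", "payload": {
  "rows": [
    [0,[0,0,-1],[0,0,0]],
    [0,[0,0,-2],[0,0,0]],
    [0,[0,0,-3],[0,0,0]],
    [0,[0,0,-3],[0,0,0]],
    [0,[0,0,-1],[0,0,0]],
    [0,[0,0,0],[0,0,0]]
  ]
}}

```text
clock: 3.8
eef_pos: [0.4701, 0.1446, 0.131]
tool_rot: [[0.98, 0.197, 0.003], [0.197, -0.98, 0.001], [0.003, -0.0, -1.0]]
force: [-0.7, -0.3, -4.7]
finger_gap: 0.151
```

```bash
python3 -c "
from h import *
plan([.5802,-.1304,.15],-11,13,0)
f=grab('scene','s2')
cv2.imwrite('pics/s2c.png',cv2.resize(f['img'][100:220,220:380,::-1],None,fx=4,fy=4,interpolation=2))"
```

```text
from [0.4701 0.1446 0.131 ] force [-0.7 -0.3 -4.7] gap 0.151 clk 3.8 yaw 11.34
[0,[0.41,2.24,-0.14],[-0.000,-0.000,0.030]],
[0,[0.48,2.23,-0.14],[-0.000,-0.000,0.030]],
[0,[0.55,2.21,-0.14],[-0.000,-0.000,0.030]],
[0,[0.61,2.19,-0.14],[-0.000,-0.000,0.030]],
[0,[0.68,2.17,-0.14],[-0.000,-0.000,0.030]],
[0,[0.74,2.15,-0.14],[-0.000,-0.000,0.030]],
[0,[0.81,2.13,-0.15],[-0.000,-0.000,0.030]],
[0,[0.87,2.10,-0.15],[-0.000,-0.000,0.030]],
[0,[0.93,2.08,-0.15],[-0.000,-0.000,0.030]],
[0,[1.00,2.05,-0.15],[-0.000,-0.000,0.030]],
[0,[1.06,2.02,-0.15],[-0.000,-0.000,0.030]],
[0,[1.12,1.99,-0.15],[-0.000,-0.000,0.030]],
[0,[1.18,1.95,-0.15],[-0.000,-0.000,0.030]],
```

View pics/s2c.png

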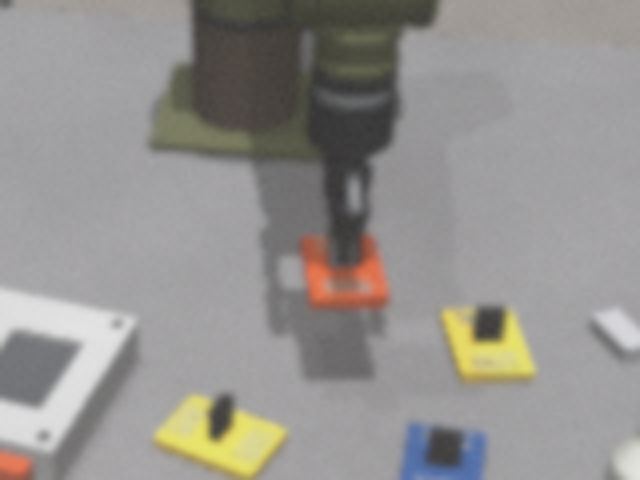

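The insert is held, level, at about (345,275) in the crop. Moving it over the pocket.

Request:
{"api": "send_rows", "payload": {
  "rows": [
    [0,[0.4,2.2,-0.1],[0,0,0.03]],
    [0,[0.5,2.2,-0.1],[0,0,0.03]],
    [0,[0.5,2.2,-0.1],[0,0,0.03]],
    [0,[0.6,2.2,-0.2],[0,0,0.03]],
    [0,[0.7,2.2,-0.1],[0,0,0.03]],
    [0,[0.7,2.2,-0.1],[0,0,0.03]],
    [0,[0.8,2.1,-0.1],[0,0,0.03]],
    [0,[0.9,2.1,-0.1],[0,0,0.03]],
    [0,[0.9,2.1,-0.1],[0,0,0.03]],
    [0,[1.0,2.0,-0.1],[0,0,0.03]],
    [0,[1.1,2.0,-0.1],[0,0,0.03]],
    [0,[1.1,2.0,-0.1],[0,0,0.03]],
    [0,[1.2,2.0,-0.1],[0,0,0.03]],
    [0,[0,0,0],[0,0,0]],
    [0,[0,0,0],[0,0,0]]
  ]
}}

```text
clock: 5.35
eef_pos: [0.5775, -0.1303, 0.1409]
tool_rot: [[0.981, -0.192, -0.005], [-0.191, -0.981, 0.002], [-0.005, -0.001, -1.0]]
force: [0.0, 1.3, -3.8]
finger_gap: 0.154
```

```bash
python3 -c "
from h import *
plan([.5802,-.1304,.085],-11,3,0)
f=grab('scene','s3')
cv2.imwrite('pics/s3c.png',cv2.resize(f['img'][120:230,160:290,::-1],None,fx=5,fy=5,interpolation=2))
f=grab('top','t3')
cv2.imwrite('pics/t3c.png',cv2.resize(f['img'][140:240,240:360,::-1],None,fx=5,fy=5,interpolation=2))"
```

```text
from [ 0.5775 -0.1303  0.1409] force [ 0.   1.3 -3.8] gap 0.154 clk 5.35 yaw -11.04
[0,[0.10,-0.01,1.86],[-0.000,0.002,-0.000]],
[0,[0.10,-0.01,1.86],[-0.000,0.002,-0.000]],
[0,[0.09,-0.01,1.86],[-0.000,0.002,-0.000]],
```

View pics/s3c.png

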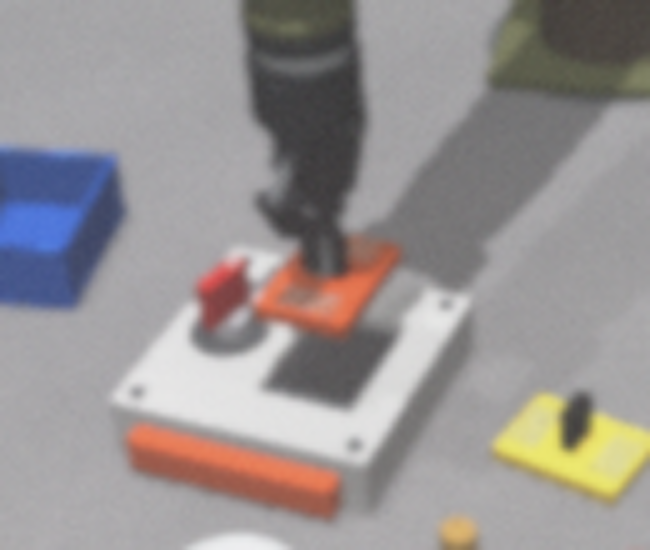

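View pics/t3c.png

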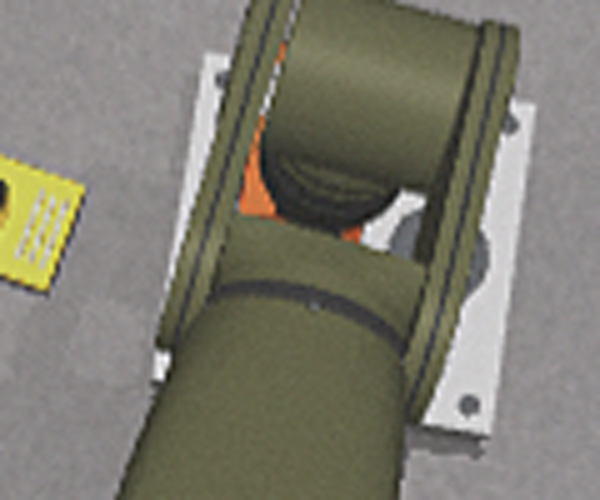

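The insert hangs above and slightly behind the pocket, with nothing in contact. I'll check how it sits in the hand from the scene view.

```bash
python3 - <<'E'
from meas import *
S=dict(load('s3'));s=arm.state();p=s['eef_pos'];z=p[2]-.030+.014
orange=lambda im:(lambda h:((h[...,0]<16)&(h[...,1]>110)&(h[...,2]>70)))(hsv(im))
box=(206,164,244,190)
q,im,m=quad(S,orange,box,8)
print(q.round(1),plane(S,q,z).round(4))
R=Rdown(np.radians(-11.04))
loc=np.array([[a*.05,b*.035,0] for a,b in((1,1),(1,-1),(-1,-1),(-1,1))])
W=np.c_[loc[:,:2],np.zeros(4)]@R.T; 
for dz in(0,-.014): X=W*[1,1,0]+[p[0],p[1],z+dz]; print('pred',X.round(4).tolist(),proj(S,X).round(1).tolist())
cv2.imwrite('pics/m7.png',np.hstack([im[...,::-1],cv2.cvtColor(m,cv2.COLOR_GRAY2BGR)]))
E
```

```text
[[249.8 154.9]
 [227.8 187.1]
 [210.3 181.5]
 [169.  235.5]] [[ 0.4423 -0.0642  0.1258]
 [ 0.6481 -0.0999  0.1258]
 [ 0.6265 -0.1671  0.1258]
 [ 0.8964 -0.2155  0.1258]]
pred [[0.62, -0.1736, 0.1258], [0.6334, -0.1049, 0.1258], [0.5353, -0.0857, 0.1258], [0.5219, -0.1544, 0.1258]] [[209.0, 180.2], [227.4, 184.4], [239.0, 168.4], [221.4, 164.7]]
pred [[0.62, -0.1736, 0.1118], [0.6334, -0.1049, 0.1118], [0.5353, -0.0857, 0.1118], [0.5219, -0.1544, 0.1118]] [[209.4, 183.4], [227.7, 187.6], [239.2, 171.6], [221.7, 167.8]]
```

View pics/m7.png

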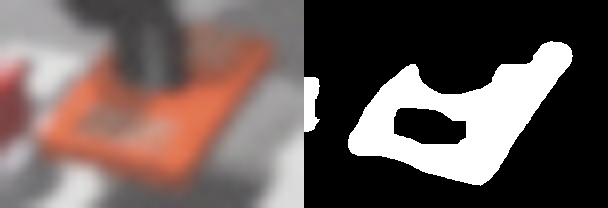

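The near lower corner was measured at (227.8,187.1), against (227.7,187.6) predicted, so the grip is centred. Lowering to just above the mouth.

Request:
{"api": "send_rows", "payload": {
  "rows": [
    [0,[0.1,0,1.8],[0,0.002,0]],
    [0,[0.1,0,1.8],[0,0.002,0]],
    [0,[0.1,0,1.8],[0,0.001,0]],
    [0,[0,0,0],[0,0,0]],
    [0,[0,0,0],[0,0,0]]
  ]
}}

```text
clock: 5.95
eef_pos: [0.5814, -0.1303, 0.0893]
tool_rot: [[0.982, -0.19, 0.003], [-0.19, -0.982, -0.0], [0.003, -0.0, -1.0]]
force: [0.0, 0.4, -3.2]
finger_gap: 0.153
```

```bash
python3 -c "
from h import *
plan([.5802,-.1304,.085],-11,1,0)
f=grab('scene','s4')
cv2.imwrite('pics/s4c.png',cv2.resize(f['img'][150:230,170:270,::-1],None,fx=6,fy=6,interpolation=2))"
```

```text
from [ 0.5814 -0.1303  0.0893] force [ 0.   0.4 -3.2] gap 0.153 clk 5.95 yaw -10.95
[0,[-0.12,0.03,0.43],[-0.000,-0.003,0.001]],
```

View pics/s4c.png

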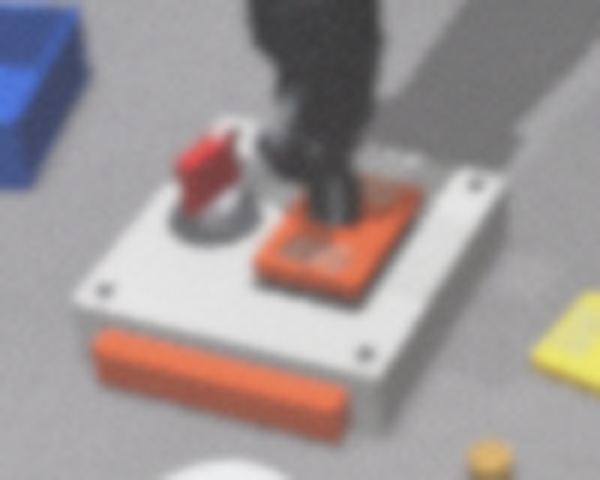

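The insert is just over the mouth at about (340,240) in the crop and aligned with it. Descending slowly while feeling for contact.

Request:
{"api": "send_rows", "payload": {
  "rows": [
    [0,[-0.1,0,0.3],[0,-0.003,0]],
    [0,[0,0,0.3],[0,0,0]],
    [0,[0,0,0.2],[0,0,0]],
    [0,[0,0,0.1],[0,0,0]],
    [0,[0,0,0.1],[0,0,0]],
    [0,[0,0,0.1],[0,0,0]],
    [0,[0,0,0],[0,0,0]]
  ]
}}

```text
clock: 6.7
eef_pos: [0.5812, -0.1311, 0.0801]
tool_rot: [[0.982, -0.191, 0.002], [-0.191, -0.982, -0.0], [0.002, 0.0, -1.0]]
force: [-4.9, 0.7, 2.8]
finger_gap: 0.149
```

Contact on the chamfer, which pushes the insert toward -x. I'll give way in -x and continue down.

Request:
{"api": "send_rows", "payload": {
  "rows": [
    [0,[-0.1,0,0],[0,0,0]],
    [0,[0,0,0.1],[0,0,0]],
    [0,[0,0,0.1],[0,0,0]],
    [0,[0,0,0],[0,0,0]]
  ]
}}

```text
clock: 7.1
eef_pos: [0.5811, -0.1311, 0.0797]
tool_rot: [[0.982, -0.191, 0.004], [-0.191, -0.982, -0.001], [0.004, 0.0, -1.0]]
force: [-8.0, 2.0, 11.8]
finger_gap: 0.154
```

Request:
{"api": "send_rows", "payload": {
  "rows": [
    [0,[0,0,-0.2],[0,0,0]],
    [0,[-0.1,0,0],[0,-0.003,0]],
    [0,[-0.1,0,0],[0,0,0]],
    [0,[0,0,0.1],[0,0,0]],
    [0,[0,0,0.1],[0,0,0]],
    [0,[0,0,0],[0,0,0]]
  ]
}}

```text
clock: 7.7
eef_pos: [0.5773, -0.1303, 0.0756]
tool_rot: [[0.982, -0.191, -0.003], [-0.191, -0.982, 0.001], [-0.003, -0.0, -1.0]]
force: [1.6, -0.5, -5.4]
finger_gap: 0.151
```

```bash
python3 -c "
from h import *
s=arm.state();print(s['torque'],s['force'],s['eef_pos'])
f=grab('scene','s5')
cv2.imwrite('pics/s5c.png',cv2.resize(f['img'][165:225,190:270,::-1],None,fx=8,fy=8,interpolation=2))"
```

```text
[-0.1635477  -0.33184198  0.03468172] [ 1.55910941 -0.49983302 -5.41698616] [ 0.57733691 -0.13025418  0.07556533]
```

View pics/s5c.png

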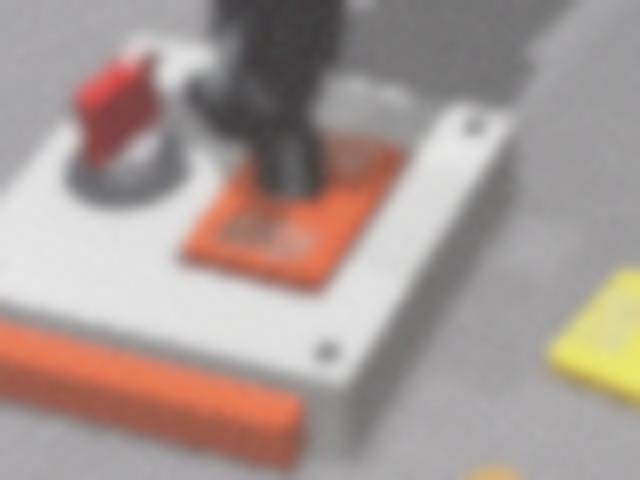

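It slipped into the pocket (TCP z 75.6 mm, 4 mm lower, no contact force). Continuing home.

Request:
{"api": "send_rows", "payload": {
  "rows": [
    [0,[0,0,0.15],[0,0.003,0]],
    [0,[0,0,0.15],[0,0,0]],
    [0,[0,0,0.1],[0,0,0]],
    [0,[0,0,0.1],[0,0,0]],
    [0,[0,0,0],[0,0,0]]
  ]
}}

```text
clock: 8.25
eef_pos: [0.5778, -0.1303, 0.0715]
tool_rot: [[0.982, -0.191, 0.001], [-0.191, -0.982, -0.0], [0.001, 0.0, -1.0]]
force: [-0.9, -0.9, -4.2]
finger_gap: 0.154
```

Request:
{"api": "send_rows", "payload": {
  "rows": [
    [0,[0,0,0.1],[0,0,0]],
    [0,[0,0,0.1],[0,0,0]],
    [0,[0,0,0],[0,0,0]]
  ]
}}

```text
clock: 8.55
eef_pos: [0.5782, -0.1305, 0.0703]
tool_rot: [[0.982, -0.191, 0.002], [-0.191, -0.982, -0.0], [0.002, 0.0, -1.0]]
force: [-1.6, 0.5, -0.8]
finger_gap: 0.151
```

Request:
{"api": "send_rows", "payload": {
  "rows": [
    [0,[0,0,0.1],[0,0,0]],
    [0,[0,0,0.1],[0,0,0]],
    [0,[0,0,0],[0,0,0]]
  ]
}}

```text
clock: 8.85
eef_pos: [0.5782, -0.1305, 0.0703]
tool_rot: [[0.982, -0.191, 0.001], [-0.191, -0.982, -0.0], [0.001, 0.0, -1.0]]
force: [-8.2, 1.5, 11.3]
finger_gap: 0.155
```

The insert is firmly on the floor at 70.3 mm (70 expected). Releasing and retreating upward.

Request:
{"api": "send_rows", "payload": {
  "rows": [
    [0,[0,0,-0.2],[0,0,0]],
    [45,[0,0,0],[0,0,0]],
    [45,[0,0,0],[0,0,0]],
    [45,[0,0,0],[0,0,0]],
    [45,[0,0,0],[0,0,0]],
    [45,[0,0,-1],[0,0,0]],
    [45,[0,0,-2],[0,0,0]],
    [45,[0,0,-4],[0,0,0]],
    [45,[0,0,-4],[0,0,0]],
    [45,[0,0,-3],[0,0,0]],
    [45,[0,0,0],[0,0,0]]
  ]
}}

```text
clock: 9.95
eef_pos: [0.581, -0.1313, 0.2174]
tool_rot: [[0.982, -0.191, 0.013], [-0.191, -0.982, -0.004], [0.014, 0.001, -1.0]]
force: [-0.9, -0.5, 0.5]
finger_gap: 0.452
```

```bash
python3 -c "
from h import *
plan([.5639,-.2132,.18],65.3,10,45)
f=grab('scene','s6')
cv2.imwrite('pics/s6c.png',cv2.resize(f['img'][155:225,180:270,::-1],None,fx=7,fy=7,interpolation=2))"
```

```text
from [ 0.581  -0.1313  0.2174] force [-0.9 -0.5  0.5] gap 0.452 clk 9.95 yaw -11.0
[45,[-0.02,0.84,0.38],[0.001,-0.001,-0.133]],
[45,[-0.13,0.83,0.37],[0.001,-0.001,-0.133]],
[45,[-0.24,0.80,0.37],[0.001,-0.001,-0.133]],
[45,[-0.34,0.77,0.37],[0.001,-0.001,-0.133]],
[45,[-0.44,0.71,0.37],[0.001,-0.001,-0.133]],
[45,[-0.53,0.65,0.37],[0.001,-0.001,-0.133]],
[45,[-0.61,0.57,0.37],[0.001,-0.001,-0.133]],
[45,[-0.68,0.49,0.37],[0.001,-0.001,-0.133]],
[45,[-0.74,0.39,0.37],[0.001,-0.001,-0.133]],
[45,[-0.78,0.29,0.37],[0.001,-0.001,-0.133]],
```

View pics/s6c.png

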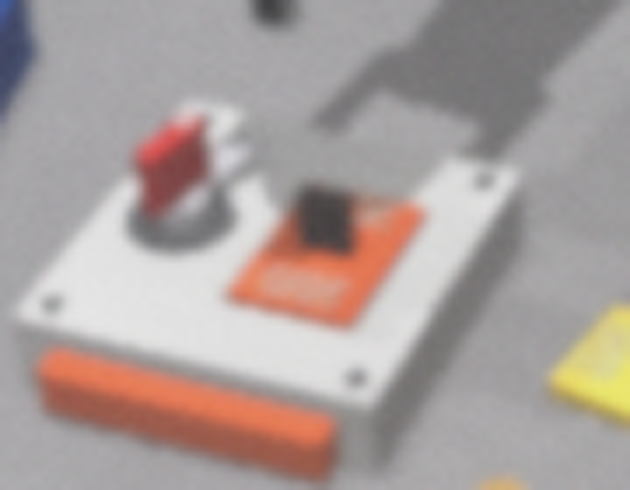

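The insert lies flush in the pocket at about (330,260) in the crop. Moving over the knob (jaw yaw 65°).

Request:
{"api": "send_rows", "payload": {
  "rows": [
    [45,[0,0.8,0.4],[0,0,-0.133]],
    [45,[-0.1,0.8,0.4],[0,0,-0.133]],
    [45,[-0.2,0.8,0.4],[0,0,-0.133]],
    [45,[-0.3,0.8,0.4],[0,0,-0.133]],
    [45,[-0.4,0.7,0.4],[0,0,-0.133]],
    [45,[-0.5,0.7,0.4],[0,0,-0.133]],
    [45,[-0.6,0.6,0.3],[0,0,-0.133]],
    [45,[-0.7,0.5,0.3],[0,0,-0.133]],
    [45,[-0.7,0.4,0.3],[0,0,-0.133]],
    [45,[-0.8,0.3,0.3],[0,0,-0.133]],
    [45,[0,0,0],[0,0,0]],
    [45,[0,0,0],[0,0,0]]
  ]
}}

```text
clock: 11.2
eef_pos: [0.5623, -0.2119, 0.1726]
tool_rot: [[0.422, 0.906, 0.0], [0.906, -0.422, 0.001], [0.001, -0.0, -1.0]]
force: [0.6, 0.5, 1.1]
finger_gap: 0.45
```

```bash
python3 -c "
from h import *
plan([.5639,-.2132,.12],65.3,3,45)
f=grab('scene','s7')
cv2.imwrite('pics/s7c.png',cv2.resize(f['img'][125:225,170:270,::-1],None,fx=6,fy=6,interpolation=2))"
```

```text
from [ 0.5623 -0.2119  0.1726] force [0.6 0.5 1.1] gap 0.45 clk 11.2 yaw 65.02
[45,[-0.02,0.07,1.75],[-0.000,-0.000,-0.002]],
[45,[-0.02,0.07,1.75],[-0.000,-0.000,-0.002]],
[45,[-0.02,0.07,1.75],[-0.000,-0.000,-0.002]],
```

View pics/s7c.png

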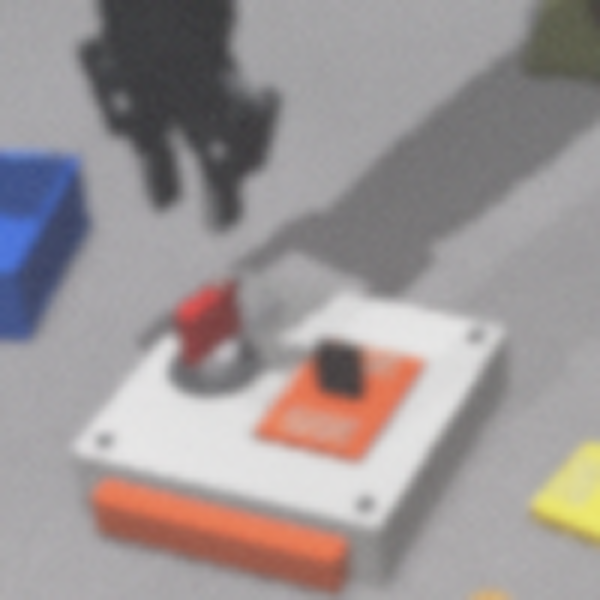

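The fingers point down either side of the bar (centred about (190,190), above the knob at (207,315)). Descending.

Request:
{"api": "send_rows", "payload": {
  "rows": [
    [45,[0,0.1,2],[0,0,0]],
    [45,[0,0.1,2],[0,0,0]],
    [45,[0,0,1.5],[0,0,0]],
    [45,[0,0,1],[0,0,0]],
    [45,[0,0,0.8],[0,0,0]],
    [45,[0,0,0.7],[0,0,0]],
    [45,[0,0,0.5],[0,0,0]],
    [45,[0,0,0],[0,0,0]],
    [45,[0,0,0],[0,0,0]]
  ]
}}

```text
clock: 12.15
eef_pos: [0.5652, -0.2132, 0.0892]
tool_rot: [[0.419, 0.908, 0.003], [0.908, -0.419, -0.001], [0.0, 0.003, -1.0]]
force: [-0.3, -0.3, -0.1]
finger_gap: 0.45
```

```bash
python3 -c "
from h import *
plan([.5639,-.2132,.086],65.3,1,45)
f=grab('scene','s8')
cv2.imwrite('pics/s8c.png',cv2.resize(f['img'][135:225,175:265,::-1],None,fx=6,fy=6,interpolation=2))"
```

```text
from [ 0.5652 -0.2132  0.0892] force [-0.3 -0.3 -0.1] gap 0.45 clk 12.15 yaw 65.2
[45,[-0.05,-0.12,0.32],[0.003,-0.000,-0.002]],
```

View pics/s8c.png

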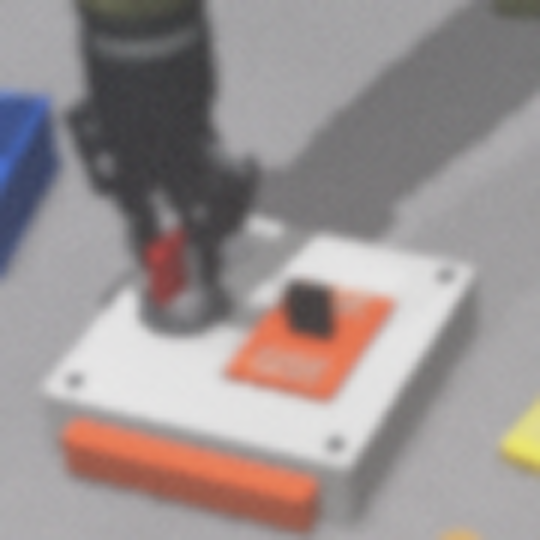

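The red bar sits between the fingers. Closing with a moderate grip.

Request:
{"api": "send_rows", "payload": {
  "rows": [
    [45,[0,-0.1,0.2],[0.003,0,0]],
    [0,[0,0,0],[0,0,0]],
    [0,[0,0,0],[0,0,0]],
    [0,[0,0,0],[0,0,0]],
    [0,[0,0,0],[0,0,0]],
    [0,[0,0,0],[0,0,0]]
  ],
  "newtons": 40
}}

```text
clock: 12.8
eef_pos: [0.5641, -0.2125, 0.087]
tool_rot: [[0.419, 0.908, -0.001], [0.908, -0.419, 0.001], [0.001, -0.001, -1.0]]
force: [-0.1, 0.7, 1.4]
finger_gap: 0.161
```

```bash
python3 -c "
from h import *
s=arm.state();print(s['torque'],s['force'],s['eef_pos'],s['finger_gap'])"
```

```text
[ 0.33424461  0.02779652 -0.0087053 ] [-0.08855062  0.6565608   1.43328396] [ 0.56412029 -0.21249386  0.08698013] 0.16094400274364912
```

Gripped. Turning clockwise toward the detent zone, unpressed, starting with a small test.

Request:
{"api": "send_rows", "payload": {
  "rows": [
    [0,[0,0,0],[0,0,0.1]],
    [0,[0,0,0],[0,0,0.1]],
    [0,[0,0,0],[0,0,0.1]],
    [0,[0,0,0],[0,0,0]]
  ]
}}

```text
clock: 13.2
eef_pos: [0.564, -0.2127, 0.087]
tool_rot: [[0.669, 0.743, -0.001], [0.743, -0.669, 0.001], [-0.0, -0.001, -1.0]]
force: [-1.1, 0.8, 1.5]
finger_gap: 0.159
```

```bash
python3 -c "
from h import *
s=arm.state();R=s['tool_rot'];print(s['torque'],s['force'],s['eef_pos'],s['finger_gap'],np.arctan2(R[1,0],R[0,0]))"
```

```text
[ 0.0655211   0.2393884  -0.03980457] [-1.07273985  0.83057707  1.53988769] [ 0.56396633 -0.21273485  0.08698108] 0.15945951752805543 0.8381940782376166
```

Request:
{"api": "send_rows", "payload": {
  "rows": [
    [0,[0,0,0],[0,0,0.1]],
    [0,[0,0,0],[0,0,0.1]],
    [0,[0,0,0],[0,0,0.1]],
    [0,[0,0,0],[0,0,0.1]],
    [0,[0,0,0],[0,0,0.1]],
    [0,[0,0,0],[0,0,0.05]],
    [0,[0,0,0],[0,0,0]]
  ]
}}

```text
clock: 13.9
eef_pos: [0.5636, -0.213, 0.087]
tool_rot: [[0.958, 0.286, -0.002], [0.286, -0.958, 0.0], [-0.002, -0.001, -1.0]]
force: [-3.2, -1.0, 2.8]
finger_gap: 0.154
```

```bash
cat > st.py <<'E'
from h import *
s=arm.state();R=s['tool_rot'];y=np.arctan2(R[1,0],R[0,0]);print('tq',s['torque'].round(2),'F',s['force'].round(2),'p',(s['eef_pos']*1000).round(2),'gap',round(s['finger_gap'],3),'yaw',y.round(3),'theta',(1.379-y).round(3),'clk',s['clock'])
E
python3 st.py
```

```text
tq [-0.1   0.61 -0.06] F [-3.23 -0.97  2.83] p [ 563.56 -212.99   87.01] gap 0.154 yaw 0.29 theta 1.089 clk 13.9
```

Now press lightly, in small steps.

Request:
{"api": "send_rows", "payload": {
  "rows": [
    [0,[0,0,0.05],[0,0,0]],
    [0,[0,0,0.05],[0,0,0]],
    [0,[0,0,0],[0,0,0]]
  ]
}}

```text
clock: 14.2
eef_pos: [0.5636, -0.213, 0.0865]
tool_rot: [[0.958, 0.286, -0.002], [0.286, -0.958, 0.0], [-0.002, -0.001, -1.0]]
force: [-5.8, -0.1, 7.0]
finger_gap: 0.153
```

```bash
python3 st.py
```

```text
tq [-0.1   0.95 -0.08] F [-5.8  -0.05  7.01] p [ 563.62 -212.99   86.55] gap 0.153 yaw 0.29 theta 1.089 clk 14.2
```

Request:
{"api": "send_rows", "payload": {
  "rows": [
    [0,[0,0,0.05],[0,0,0]],
    [0,[0,0,0],[0,0,0.04]],
    [0,[0,0,0],[0,0,0.04]],
    [0,[0,0,0],[0,0,0]]
  ]
}}

```text
clock: 14.6
eef_pos: [0.5635, -0.213, 0.0862]
tool_rot: [[0.978, 0.208, -0.002], [0.208, -0.978, 0.0], [-0.002, -0.001, -1.0]]
force: [-4.8, 0.3, 7.1]
finger_gap: 0.161
```

```bash
python3 st.py
```

```text
tq [-0.    1.08  0.02] F [-4.82  0.29  7.13] p [ 563.53 -213.02   86.15] gap 0.161 yaw 0.21 theta 1.169 clk 14.6
```

Request:
{"api": "send_rows", "payload": {
  "rows": [
    [0,[0,0,0.03],[0,0,0.025]],
    [0,[0,0,0],[0,0,0.025]],
    [0,[0,0,0],[0,0,0]]
  ]
}}

```text
clock: 14.9
eef_pos: [0.5635, -0.213, 0.0859]
tool_rot: [[0.987, 0.16, -0.002], [0.16, -0.987, 0.0], [-0.002, -0.001, -1.0]]
force: [-6.1, 0.3, 7.7]
finger_gap: 0.159
```

Request:
{"api": "send_rows", "payload": {
  "rows": [
    [0,[0,0,0],[0,0,0.025]],
    [0,[0,0,0],[0,0,0.025]],
    [0,[0,0,0],[0,0,0]]
  ]
}}

```text
clock: 15.2
eef_pos: [0.5635, -0.213, 0.0859]
tool_rot: [[0.994, 0.11, -0.003], [0.11, -0.994, 0.0], [-0.003, -0.001, -1.0]]
force: [-6.6, 0.2, 7.5]
finger_gap: 0.155
```

```bash
python3 st.py
```

```text
tq [-0.05  1.14  0.06] F [-6.62  0.22  7.54] p [ 563.47 -213.02   85.94] gap 0.155 yaw 0.11 theta 1.269 clk 15.2
```

Request:
{"api": "send_rows", "payload": {
  "rows": [
    [0,[-0.05,0,0],[0,0,0.025]],
    [0,[0,0,0],[0,0,0.025]],
    [0,[0,0,0],[0,0,0]]
  ]
}}

```text
clock: 15.5
eef_pos: [0.5633, -0.213, 0.086]
tool_rot: [[0.998, 0.06, -0.002], [0.06, -0.998, 0.0], [-0.002, -0.0, -1.0]]
force: [-5.3, -0.3, 7.8]
finger_gap: 0.158
```

```bash
python3 st.py
```

```text
tq [0.02 0.86 0.05] F [-5.3  -0.31  7.82] p [ 563.34 -213.     85.95] gap 0.158 yaw 0.06 theta 1.319 clk 15.5
```

Request:
{"api": "send_rows", "payload": {
  "rows": [
    [0,[-0.05,0,0],[0,0,0.025]],
    [0,[0,0,0],[0,0,0.025]],
    [0,[0,0,0],[0,0,0]]
  ]
}}

```text
clock: 15.8
eef_pos: [0.5632, -0.213, 0.086]
tool_rot: [[1.0, 0.01, -0.001], [0.01, -1.0, 0.0], [-0.001, -0.0, -1.0]]
force: [-3.3, -0.1, 7.0]
finger_gap: 0.158
```

```bash
python3 st.py
```

```text
tq [0.01 0.67 0.01] F [-3.28 -0.14  7.01] p [ 563.2  -213.02   85.97] gap 0.158 yaw 0.01 theta 1.369 clk 15.8
```

Request:
{"api": "send_rows", "payload": {
  "rows": [
    [0,[0,0,0],[0,0,0.025]],
    [0,[0,0,0],[0,0,0.025]],
    [0,[0,0,0],[0,0,0]]
  ]
}}

```text
clock: 16.1
eef_pos: [0.5631, -0.213, 0.0854]
tool_rot: [[0.999, -0.04, -0.0], [-0.04, -0.999, 0.0], [-0.0, -0.0, -1.0]]
force: [-2.4, -1.2, 3.1]
finger_gap: 0.152
```

```bash
python3 st.py
```

```text
tq [-0.17  0.46 -0.12] F [-2.37 -1.19  3.08] p [ 563.13 -213.01   85.37] gap 0.152 yaw -0.04 theta 1.419 clk 16.1
```

Felt the drop: force went from 7 N to 3 N and the knob sank 0.6 mm at theta about 1.42. Stopping the turn and pushing straight down gently.

Request:
{"api": "send_rows", "payload": {
  "rows": [
    [0,[0,0,0.05],[0,0,0]],
    [0,[0,0,0.05],[0,0,0]],
    [0,[0,0,0],[0,0,0]]
  ]
}}

```text
clock: 16.4
eef_pos: [0.5631, -0.213, 0.084]
tool_rot: [[0.999, -0.041, -0.001], [-0.041, -0.999, 0.0], [-0.001, -0.0, -1.0]]
force: [-2.2, -1.2, 3.4]
finger_gap: 0.156
```

```bash
python3 st.py
```

```text
tq [-0.31  0.42 -0.1 ] F [-2.15 -1.17  3.39] p [ 563.11 -212.98   84.01] gap 0.156 yaw -0.041 theta 1.42 clk 16.4
```

It keeps moving at 3.4 N (friction only). Continuing to the bottom, expected at about z = 82 mm.

Request:
{"api": "send_rows", "payload": {
  "rows": [
    [0,[0,0,0.05],[0,0,0]],
    [0,[0,0,0.05],[0,0,0]],
    [0,[0,0,0.05],[0,0,0]],
    [0,[0,0,0],[0,0,0]]
  ]
}}

```text
clock: 16.8
eef_pos: [0.5631, -0.213, 0.0826]
tool_rot: [[0.999, -0.042, -0.001], [-0.042, -0.999, 0.0], [-0.001, -0.0, -1.0]]
force: [-1.8, -2.2, 2.5]
finger_gap: 0.161
```

```bash
python3 st.py
```

```text
tq [-0.39  0.44 -0.08] F [-1.8  -2.16  2.5 ] p [ 563.09 -212.97   82.55] gap 0.161 yaw -0.042 theta 1.421 clk 16.8
```

Request:
{"api": "send_rows", "payload": {
  "rows": [
    [0,[0,0,0.05],[0,0,0]],
    [0,[0,0,0.05],[0,0,0]],
    [0,[0,0,0],[0,0,0]]
  ]
}}

```text
clock: 17.1
eef_pos: [0.5631, -0.2129, 0.0819]
tool_rot: [[0.999, -0.042, -0.001], [-0.042, -0.999, 0.0], [-0.001, -0.0, -1.0]]
force: [-3.9, -1.8, 6.2]
finger_gap: 0.156
```

```bash
python3 st.py
```

```text
tq [-0.48  0.63 -0.09] F [-3.89 -1.79  6.23] p [ 563.13 -212.94   81.89] gap 0.156 yaw -0.042 theta 1.421 clk 17.1
```

Request:
{"api": "send_rows", "payload": {
  "rows": [
    [0,[0,0,0.06],[0,0,0]],
    [0,[0,0,0],[0,0,0]]
  ]
}}

```text
clock: 17.3
eef_pos: [0.5631, -0.213, 0.0815]
tool_rot: [[0.999, -0.042, -0.001], [-0.042, -0.999, 0.0], [-0.001, -0.0, -1.0]]
force: [-3.2, -2.3, 6.2]
finger_gap: 0.156
```

```bash
python3 st.py
```

```text
tq [-0.46  0.68 -0.12] F [-3.22 -2.31  6.23] p [ 563.15 -212.96   81.52] gap 0.156 yaw -0.042 theta 1.421 clk 17.3
```

Request:
{"api": "send_rows", "payload": {
  "rows": [
    [0,[0,0,0.06],[0,0,0]],
    [0,[0,0,0.06],[0,0,0]],
    [0,[0,0,0],[0,0,0]]
  ]
}}

```text
clock: 17.6
eef_pos: [0.5632, -0.2129, 0.0806]
tool_rot: [[0.999, -0.042, -0.001], [-0.042, -0.999, 0.0], [-0.001, -0.0, -1.0]]
force: [-4.4, -1.9, 7.8]
finger_gap: 0.155
```

```bash
python3 st.py
```

```text
tq [-0.39  0.81 -0.05] F [-4.43 -1.89  7.84] p [ 563.17 -212.93   80.58] gap 0.155 yaw -0.042 theta 1.421 clk 17.6
```

The push reached about 5 mm with only friction, but the last millimetre was springy. I'll let go without lifting, then look.

Request:
{"api": "send_rows", "payload": {
  "rows": [
    [40,[0,0,0],[0,0,0]],
    [40,[0,0,0],[0,0,0]],
    [40,[0,0,0],[0,0,0]],
    [40,[0,0,-0.5],[0,0,0]],
    [40,[0,0,-2],[0,0,0]],
    [40,[0,0,-4],[0,0,0]],
    [40,[0,0,-4],[0,0,0]],
    [40,[0,0,-3],[0,0,0]],
    [40,[0,0,0],[0,0,0]]
  ]
}}

```text
clock: 18.5
eef_pos: [0.566, -0.214, 0.2217]
tool_rot: [[0.999, -0.042, 0.01], [-0.042, -0.999, -0.004], [0.01, 0.003, -1.0]]
force: [0.2, 1.0, -0.2]
finger_gap: 0.396
```

```bash
python3 st.py; python3 -c "
from h import *
f=grab('scene','s9')
a=cv2.resize(f['img'][150:225,175:265,::-1],None,fx=6,fy=6,interpolation=2)
g=load('s6')
b=cv2.resize(g['img'][150:225,175:265,::-1],None,fx=6,fy=6,interpolation=2)[:,:250]
cv2.imwrite('pics/s9c.png',np.hstack([a,b]))"
```

```text
tq [0.08 0.01 0.01] F [ 0.18  1.   -0.2 ] p [ 566.02 -214.01  221.69] gap 0.396 yaw -0.042 theta 1.421 clk 18.5
```

View pics/s9c.png

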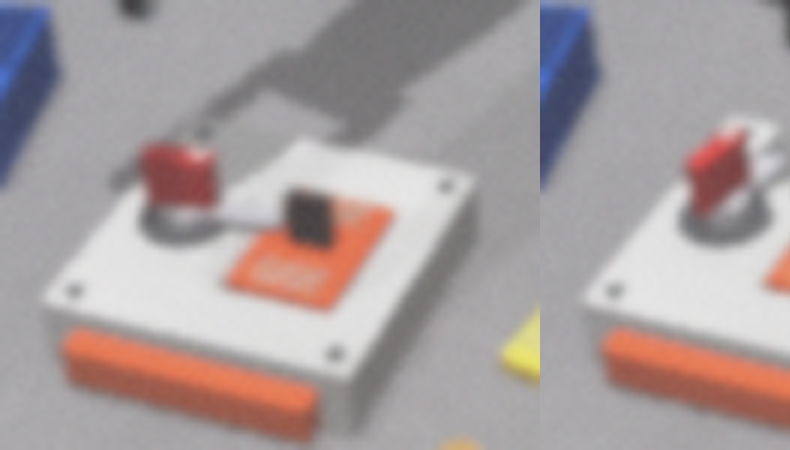

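The tongue now runs from the knob to the insert's rib, and the knob looks lower. I'll quantify its height by pixel extents.

```bash
python3 - <<'E'
from meas import *
red=lambda im:(lambda h:(((h[...,0]<8)|(h[...,0]>165))&(h[...,1]>120)&(h[...,2]>60)))(hsv(im))
for nm,bya in(('s6',-.431),('s9',-.042-1.5708)):
    S=dict(load(nm));box=(190,165,222,195);k=10
    m=red(up(S['img'],box,k)).astype(np.uint8)*255
    c,_=cv2.findContours(m,cv2.RETR_EXTERNAL,cv2.CHAIN_APPROX_NONE);c=max(c,key=cv2.contourArea)[:,0]
    print(nm,'mask',unup(c.min(0),box,k).round(2),unup(c.max(0),box,k).round(2))
    u=np.array([np.cos(bya),np.sin(bya)]);n=np.array([-u[1],u[0]])
    for drop in(0,.005):
        X=[[*(np.array([.5636,-.2132])+a*.023*u+b*.007*n),z-drop] for a in(-1,1) for b in(-1,1) for z in(.068,.107)]
        p=proj(S,X);print('  drop',drop,p.min(0).round(2),p.max(0).round(2))
E
```

```text
s6 mask [199.95 173.05] [207.05 179.85]
  drop 0 [197.52 170.36] [209.89 186.46]
  drop 0.005 [197.68 171.46] [210.02 187.54]
s9 mask [199.45 174.75] [209.05 182.85]
  drop 0 [196.56 172.24] [210.92 184.49]
  drop 0.005 [196.73 173.35] [211.05 185.56]
```

Pixel evidence is weak, so I'll touch the knob's top lightly with shut fingers. Expected TCP contact is at 113 mm if dropped, 118 mm if raised.

Request:
{"api": "send_rows", "payload": {
  "rows": [
    [0,[-0.2,0,1],[0,0,0]],
    [0,[0,0,2],[0,0,0]],
    [0,[0,0,2],[0,0,0]],
    [0,[0,0,2],[0,0,0]],
    [0,[0,0,1.5],[0,0,0]],
    [0,[0,0,0.7],[0,0,0]],
    [0,[0,0,0],[0,0,0]],
    [0,[0,0,0],[0,0,0]]
  ]
}}

```text
clock: 19.35
eef_pos: [0.5613, -0.2128, 0.123]
tool_rot: [[0.999, -0.042, -0.0], [-0.042, -0.999, 0.001], [-0.0, -0.001, -1.0]]
force: [-0.6, 0.2, 0.9]
finger_gap: -0.003
```

```bash
python3 st.py
```

```text
tq [ 0.03 -0.02 -0.02] F [-0.61  0.17  0.94] p [ 561.29 -212.81  122.98] gap -0.003 yaw -0.042 theta 1.421 clk 19.35
```

Request:
{"api": "send_rows", "payload": {
  "rows": [
    [0,[0.2,0,0.2],[0,0,0]],
    [0,[0,0,0.2],[0,0,0]],
    [0,[0,0,0.1],[0,0,0]],
    [0,[0,0,0],[0,0,0]]
  ]
}}

```text
clock: 19.75
eef_pos: [0.5631, -0.2128, 0.1178]
tool_rot: [[0.999, -0.042, -0.001], [-0.042, -0.999, 0.001], [-0.001, -0.001, -1.0]]
force: [-0.3, 1.0, 0.1]
finger_gap: -0.0
```

```bash
python3 st.py
```

```text
tq [ 0.05  0.02 -0.04] F [-0.31  0.99  0.09] p [ 563.08 -212.76  117.82] gap -0.0 yaw -0.042 theta 1.421 clk 19.75
```

Request:
{"api": "send_rows", "payload": {
  "rows": [
    [0,[0,0,0.1],[0,0,0]],
    [0,[0,0,0.1],[0,0,0]],
    [0,[0,0,0],[0,0,0]]
  ]
}}

```text
clock: 20.05
eef_pos: [0.5629, -0.2127, 0.1155]
tool_rot: [[0.999, -0.042, -0.001], [-0.042, -0.999, 0.001], [-0.001, -0.001, -1.0]]
force: [-0.3, -0.3, -0.7]
finger_gap: -0.003
```

Request:
{"api": "send_rows", "payload": {
  "rows": [
    [0,[0,0,0.1],[0,0,0]],
    [0,[0,0,0],[0,0,0]]
  ]
}}

```text
clock: 20.25
eef_pos: [0.563, -0.2127, 0.1145]
tool_rot: [[0.999, -0.042, -0.001], [-0.042, -0.999, 0.001], [-0.001, -0.001, -1.0]]
force: [-0.1, 0.4, 0.3]
finger_gap: -0.0
```

Request:
{"api": "send_rows", "payload": {
  "rows": [
    [0,[0,0,0.1],[0,0,0]],
    [0,[0,0,0],[0,0,0]]
  ]
}}

```text
clock: 20.45
eef_pos: [0.563, -0.2127, 0.1136]
tool_rot: [[0.999, -0.042, -0.001], [-0.042, -0.999, 0.001], [-0.001, -0.001, -1.0]]
force: [-0.4, 0.0, -0.9]
finger_gap: -0.002
```

Request:
{"api": "send_rows", "payload": {
  "rows": [
    [0,[0,0,0.1],[0,0,0]],
    [0,[0,0,0],[0,0,0]]
  ]
}}

```text
clock: 20.65
eef_pos: [0.5632, -0.2128, 0.113]
tool_rot: [[0.999, -0.042, -0.0], [-0.042, -0.999, 0.001], [-0.0, -0.001, -1.0]]
force: [0.9, 0.6, 1.3]
finger_gap: -0.004
```

Request:
{"api": "send_rows", "payload": {
  "rows": [
    [0,[0,0,0.05],[0,0,0]],
    [0,[0,0,0],[0,0,0]]
  ]
}}

```text
clock: 20.85
eef_pos: [0.5634, -0.2128, 0.113]
tool_rot: [[0.999, -0.042, -0.0], [-0.042, -0.999, 0.001], [-0.0, -0.001, -1.0]]
force: [-0.7, 0.8, 4.3]
finger_gap: 0.0
```

Hard contact at exactly 113.0 mm, so the knob is dropped 5 mm and stays there after release. Retreating and moving aside for a final look from both cameras.

Request:
{"api": "send_rows", "payload": {
  "rows": [
    [0,[0,0,-0.5],[0,0,0]],
    [0,[0,0,-2],[0,0,0]],
    [0,[0,0,-4],[0,0,0]],
    [0,[0,0,-4],[0,0,0]],
    [0,[-1,-4,-2],[0,0,0]],
    [0,[-1,-4,0],[0,0,0]],
    [0,[-1,-4,0],[0,0,0]],
    [0,[-1,-4,0],[0,0,0]],
    [0,[-1,-4,0],[0,0,0]],
    [0,[-1,-4,0],[0,0,0]],
    [0,[-1,-4,0],[0,0,0]],
    [0,[-1,-4,0],[0,0,0]],
    [0,[-1,-4,0],[0,0,0]],
    [0,[-1,-4,0],[0,0,0]],
    [0,[0,0,0],[0,0,0]],
    [0,[0,0,0],[0,0,0]]
  ]
}}

```text
clock: 22.45
eef_pos: [0.4797, 0.1915, 0.2374]
tool_rot: [[0.999, -0.04, -0.001], [-0.04, -0.999, 0.0], [-0.001, -0.0, -1.0]]
force: [0.5, -0.1, 0.3]
finger_gap: -0.001
```

```bash
python3 st.py; python3 -c "
from h import *
f=grab('top','tA');g=grab('scene','sA')
a=cv2.resize(f['img'][140:236,262:358,::-1],(580,580),interpolation=2)
cv2.imwrite('pics/tAc.png',a)"
```

```text
tq [ 0.04 -0.01  0.01] F [ 0.48 -0.13  0.35] p [479.65 191.47 237.35] gap -0.001 yaw -0.04 theta 1.419 clk 22.45
```

View pics/tAc.png

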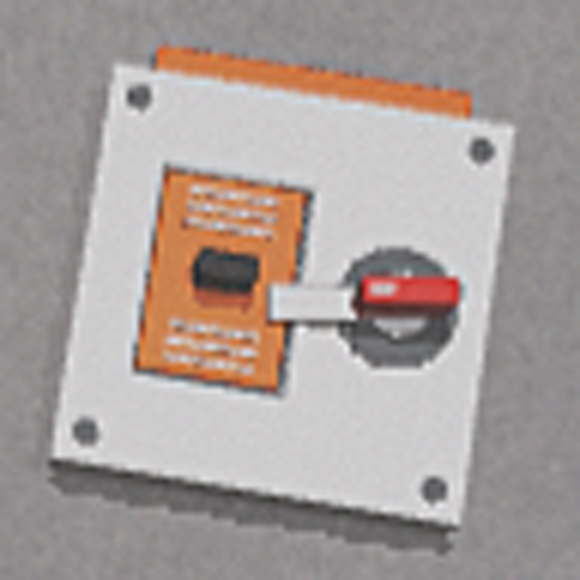

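View pics/sA.png

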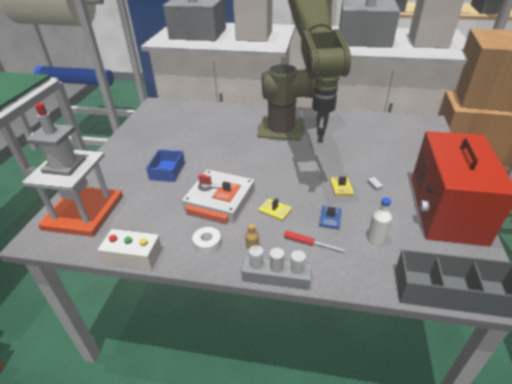

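The top view shows the insert filling the pocket and the tongue tip over it at about (280,303) in the crop. In the scene view everything else is where it was, and the robot is clear of everything.

```bash
python3 -c "
from rig import job_done
print(job_done())"
```

```text
the job is handed in; nothing more can be done
None
```

I put the orange insert home in the pocket, turned the red clamp knob into its locked detent over it, let go, and handed the job in at about 22.5 s of the 72 s.

- **Insert:** It caught on the chamfer once; I shifted it about 3 mm and it slid in. It then stood firm on the pocket floor under about 11 N, with the tool at 70.3 mm (70 mm expected). The last top picture shows it filling the pocket.
- **Clamp:** I turned it under a press of about 7 N. At roughly 1.42 rad the force fell to about 3 N, so I stopped turning and pushed straight down. The force stayed under 8 N throughout.
- **Drop check:** After letting go, I touched the top of the knob lightly. Contact was hard at 113.0 mm, exactly where it should be for a knob 5 mm down. The tongue lies over the insert.
- **Other items:** In the last scene picture the rest of the bench looks untouched, and the arm ended clear of everything.
- **Disagreements:** The last millimetre or so of the push felt springy, which I put down to the fingers slipping on the knob. The pictures alone could not settle the knob's height, so the touch decided it.

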